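# Test a return spring and sort it

### The job

Take the return-spring cartridge from the blue mat by its steel cup and seat it fully in the round recess of the spring tester, then press its brass cap down with a steady 15 N (within 3 N) for a full second, never over 25 N, and see whether the top of the cap stands above or below the red reference pointer under that load. Then stand it upright in the green tray if it stayed above (good), or in the red tray if it sank below (weak), gently, and leave the other cartridge and everything else where it is.

Things in the scene. Friction and masses are not known exactly. Their poses are not given: they have to be found in the camera images.
- spring_a_grip (a point): Return-spring cartridge A: point on its axis 35 mm above its underside, where to hold it; z up the axis. Loose, upright, 0.25 kg: dark round steel cup 36 mm across, 40 mm high, out of which a steel coil 28 mm across rises to a brass cap; 76 mm free height in all. Hold it by the cup. Cartridges A and B look alike; either may be the one on the blue mat; only the test tells a good one from a weak one.
- spring_a_cap: Brass cap on top of cartridge A, 30 mm across, 8 mm thick; origin at the centre of its top face, z up. Pushed straight down it sinks up to 28 mm against the spring and comes back up by itself. Stiffness unknown, 0.5 to 1.4 N per mm, force zero at free height. Push it with the shut fingers; do not pinch it.
- spring_b_grip (a point): Return-spring cartridge B: point on its axis 35 mm above its underside, where to hold it; z up the axis. Loose, upright, 0.25 kg: dark round steel cup 36 mm across, 40 mm high, out of which a steel coil 28 mm across rises to a brass cap; 76 mm free height in all. Hold it by the cup. Cartridges A and B look alike; either may be the one on the blue mat; only the test tells a good one from a weak one.
- spring_b_cap: Brass cap on top of cartridge B, 30 mm across, 8 mm thick; origin at the centre of its top face, z up. Pushed straight down it sinks up to 28 mm against the spring and comes back up by itself. Stiffness unknown, 0.5 to 1.4 N per mm, force zero at free height. Push it with the shut fingers; do not pinch it.
- tester_seat (a point): Centre of the floor of the spring tester's round seat; axes are the tester's. Fixed blue plate 110 x 110 mm, 20 mm high, with a round recess 39 mm across, 5 mm deep at its centre, which takes the cup with 1.5 mm play all round. A scale post (14 x 44 mm, top 98 mm above the table) stands on its -x side, face 40 mm from the seat's centre: there, close the fingers along the tester's y.
- tester_mark (a point): Tip of the red reference pointer on the tester's post, 28 mm from the seat's axis on its -x side (pointer 3 mm thick); its z is the height of the mark, 59 mm above the floor of the seat. Under the test load of 15 N a good spring's cap top stands about 5 mm above this height, a weak one's about 6 mm below it.
- blue_mat: Blue fixed mat 75 x 75 x 4 mm, origin at the centre of its underside; the cartridge to be tested stands on it at the start.
- grey_mat: Black rubber fixed mat 75 x 75 x 4 mm, origin at the centre of its underside; the other cartridge stands on it and stays there.
- green_tray: Green fixed shallow tray for good springs, 130 x 130 mm outside, rim 15 mm high, floor and walls 4 mm thick, origin at the centre of its underside.
- red_tray: Red fixed shallow tray for weak springs, same size and origin as the green one.
- tape_measure: Bystander, to be left alone: orange and black tape measure, 70 x 42 x 62 mm high; origin at the centre of its underside.
- tape_roll: Bystander, to be left alone: brown ring-shaped roll of tape, 100 mm across, 48 mm high; origin at the centre of its underside.
- carton: Bystander, to be left alone: small closed cardboard box, 90 x 120 x 60 mm high; origin at the centre of its underside.
- screwdriver: Bystander, to be left alone: screwdriver lying down.
- steel_rule: Bystander, to be left alone: flat steel rule, 300 x 30 x 3 mm; origin at the centre of its underside.
- creaser: Bystander, to be left alone: hand creasing wheel with a wooden grip, about 140 mm long, 60 mm high; origin at the centre of its underside.
There are look-alikes about, which are no part of the job. Of the things that look like the part that bears tester_seat, take the one that is farthest to the robot's right at the start. Of the things shaped like the blue_mat, the blue one is meant.

How it is judged:
On the way, in this order (a step that is already met when the one before it is completed fails the run):
1. the cartridge from the blue mat stands fully home in the tester's seat ((((horizontal distance between spring_a_grip and tester_seat below 0.004 m and z of spring_a_grip in the frame of tester_seat below 0.0375 m and angle between spring_a_grip's own z axis and vertical below 0.06 rad) and horizontal distance between spring_a_grip and blue_mat above 0.06 m) or ((horizontal distance between spring_b_grip and tester_seat below 0.004 m and z of spring_b_grip in the frame of tester_seat below 0.0375 m and angle between spring_b_grip's own z axis and vertical below 0.06 rad) and horizontal distance between spring_b_grip and blue_mat above 0.06 m))), for 0.3 s.
2. seated in the tester, its cap is pressed with 15 N, within 3 N, for a full second ((((horizontal distance between spring_a_grip and tester_seat below 0.004 m and z of spring_a_grip in the frame of tester_seat below 0.0375 m and angle between spring_a_grip's own z axis and vertical below 0.06 rad) and contact force between anything else and spring_a_cap between 12 and 18 N) or ((horizontal distance between spring_b_grip and tester_seat below 0.004 m and z of spring_b_grip in the frame of tester_seat below 0.0375 m and angle between spring_b_grip's own z axis and vertical below 0.06 rad) and contact force between anything else and spring_b_cap between 12 and 18 N))), for 0.9 s.
At the end, for the whole second after the job is handed in: The tested cartridge stands upright (0.1 rad) and at rest on the floor of its tray, within 50 mm of the tray centre in x and y: green if its cap stayed above the pointer under 15 N, red if below. The blue mat is empty; the other cartridge is within 20 mm of its start (((x of spring_a_grip in the frame of red_tray between -0.05 and 0.05 m and y of spring_a_grip in the frame of red_tray between -0.05 and 0.05 m and z of spring_a_grip in the frame of red_tray below 0.0425 m and angle between spring_a_grip's own z axis and vertical below 0.1 rad and distance of spring_a_grip from where it was at the start of the episode above 0.05 m and linear speed of spring_a_cap below 0.02 m/s) or (x of spring_b_grip in the frame of green_tray between -0.05 and 0.05 m and y of spring_b_grip in the frame of green_tray between -0.05 and 0.05 m and z of spring_b_grip in the frame of green_tray below 0.0425 m and angle between spring_b_grip's own z axis and vertical below 0.1 rad and distance of spring_b_grip from where it was at the start of the episode above 0.05 m and linear speed of spring_b_cap below 0.02 m/s)) and horizontal distance between each of spring_a_grip, spring_b_grip and blue_mat above 0.06 m and distance of any of spring_a_grip, spring_b_grip from where it was at the start of the episode below 0.02 m); the robot touches nothing.
It fails at once if a cartridge's cap is loaded with more than 25 N (pressed or pinched) (contact force between anything else and spring_a_cap above 25 N or contact force between anything else and spring_b_cap above 25 N).
It fails at once if a cartridge is driven hard (over 80 N) against the tester or a tray (contact force between any of spring_a, spring_b and tester above 80 N or contact force between any of spring_a, spring_b and green_tray above 80 N or contact force between any of spring_a, spring_b and red_tray above 80 N).
It fails at once if the second cartridge is disturbed too (distance of each of spring_a_grip, spring_b_grip from where it was at the start of the episode above 0.02 m).
It fails at once if a bystander is moved more than 30 mm (distance of any of tape_measure, tape_roll, carton, screwdriver, steel_rule, creaser from where it was at the start of the episode above 0.03 m).
It also fails if it takes over 59 s, if anything falls off the work surface, if the arm or the gripper's body presses on something with over 40 N, if the wrist force passes 120 N, or if a joint passes its speed limit or range.

### The arm

A 6-joint arm with a two-finger parallel gripper is mounted at the origin on the work surface. World frame = base frame: x ahead of the robot, y to its left, z up, the work surface at z = 0. Lengths are in m, angles in rad, forces in N, time in s.
With the tool pointing down it reaches from about 0.35 to 0.85 m from the base axis. Payload 8.1 kg.
Tool frame: the origin (TCP) lies at the centre of the arm's flange, where the gripper is bolted on; the fingertips stand 186 mm ahead of it and the grasp point (between the pads) lies 167 mm ahead of it; z points along the fingers, y is the direction in which the jaws open and shut (so a half turn about z gives the same grasp; the last joint's range is limited). The gripper opens to 93 mm and grips with 3 to 60 N. Pads are 15 mm wide; open, the fingers measure 128 mm over their backs; the gripper's body (75 mm by 188 mm) begins 65 mm behind the grasp point.
Start: joints at [-1.322, 0.13, 1.488, -0, 1.523, -0.085], TCP at [0.197, -0.567, 0.405] pointing down, gripper open.
Joint ranges: [-2.96, 2.96], [-0.89, 2.26], [0.02, 2.5], [-1.34, 4.48], [0, 2.73], [-2.66, 2.66]. Speed limits (rad/s): [2.39, 2.39, 2.79, 3.14, 3.14, 3.14].

### API

Orientations are given as a rotation vector (axis times angle).
In Python, from plant import robot, viewer, order gives the robot as it stands.
- The arm moves only by the tool apply_moves, never from a script. Its argument "deltas" is a list of rows, each a list of 3 entries, a list of its own where there are three numbers: the finger opening in mm, from 0 to 93, then the shift along the tool's x, y, z in mm, then the turn about the tool's z in rad. In form: [[grip, [dx, dy, dz], yaw], ...]. A call has 1 to 5 rows; each row shifts and turns the commanded pose from where the row before left it, along the tool's axes as they then stand; what a row does not reach is not made up. A row lasts 1/8 s, in which the tool goes at most 62.5 mm and 10.7 degrees, less where a joint would pass 70% of its speed; a pose out of reach is approached as far as the arm can. A call is refused whole if a number of a shift passes 62.5 or a number of a turn 0.188, either way. A call with a gripper value outside its range is refused whole. The fingers move at their own pace and stop on an object; "grip_force" is the grip in N (left out, the last holds). Time passes only in rows, so rows that do not move let the fingers close. It gives the time, the measured TCP pose, the force and the opening at its end, in the units of the state.
- robot.read_state(): the state, without advancing time (a new reading comes with each control period).
- viewer.read_camera(name): name is "side" or "top"; returns the picture (480x640x3 uint8, blue, green, red); there is no depth.
- viewer.get_calibration(name): a dict with "fx", "fy", "cx", "cy" (pixels), "R" (3x3) and "t" (3): a world point X has camera coordinates R X + t. Camera axes: x right, y down, z forward; pixel columns grow to the right and rows downward; lengths in m; the calibration is good to about 2 mm. A picture is of the moment at which its call begins. get_calibration takes no time and is no camera call.
- order.close_job(): hands the job in, once; it reports no verdict.
The state is a dict: "t": time; "q": joint angles; "dq": joint speeds; "joint_torque": joint torques, N m; "tool_pos": TCP position; "orientation": TCP orientation; "force": force on the tool from outside, world axes, zero at the start; "wrist_torque": the same for the moment, N m; "opening": finger opening in m.
Only numpy, scipy, OpenCV 4.12 (cv2) and the standard library are available. Lean on these libraries where they do the work, as an engineer would, in place of code of your own. Each camera call takes 0.05 s, during which the arm holds its last target. There are 200 camera calls.

## Working session

There is one attempt and no reset: what is moved stays moved. The work goes in short steps, Python scripts to look and compute and a tool call to move; the robot and the scene stay as the last step left them, time stands still between calls to the robot, and variables do not carry over. Pictures are saved under pics/ and viewed, about 8 in all and at most 12, crops included, and the job is handed in when it is done.

Besides the shell and the picture viewer there is one more tool, called after "Request:" as a command line: name --argument value ..., lists and objects as JSON in quotes. apply_moves: Moves the arm, as the interface text tells. Its arguments: {"type":"object","properties":{"deltas":{"type":"array"},"grip_force":{"type":"number"}},"required":["deltas"]}

```bash
ls; mkdir -p pics; python3 - <<'E'
from plant import robot,viewer
import cv2,numpy as np
s=robot.read_state();print(s)
for n in("top","side"):
    cv2.imwrite(f"pics/{n}0.png",viewer.read_camera(n))
    c=viewer.get_calibration(n);print(n,c)
E
```

```text
pics
{'t': 0.0, 'q': array([-1.32239341e+00,  1.31143609e-01,  1.48925548e+00,  1.48399900e-05,
        1.52303483e+00, -8.54237305e-02]), 'dq': array([ 0.00113357,  0.00033854,  0.00012615,  0.00151215, -0.00173491,
        0.00160535]), 'joint_torque': array([ 2.56606509e-04, -5.59838033e+01, -4.91753769e+01,  7.69857410e-02,
        3.55616072e-02, -1.46170992e-04]), 'tool_pos': array([ 0.19654979, -0.56664875,  0.40371071]), 'orientation': array([-3.09612103e+00, -5.21635998e-01,  2.12098225e-04]), 'force': array([-0.3135736 , -0.65384411, -0.22249844]), 'wrist_torque': array([-0.00085165, -0.01721046,  0.01376789]), 'opening': 0.09303491585001115}
top {'fx': 439.0091412256509, 'fy': 439.0091412256509, 'cx': 320.7063327108501, 'cy': 232.7629423868211, 'R': array([[-0.02427899, -0.99955621, -0.01726026],
       [-0.98064925,  0.02716763, -0.19387877],
       [ 0.19426165,  0.01221908, -0.98087364]]), 't': array([0.00856484, 0.54702378, 1.08669362])}
side {'fx': 450.8708662645878, 'fy': 450.8708662645878, 'cx': 325.3318716056651, 'cy': 240.4289699702919, 'R': array([[-0.82767566, -0.5610851 , -0.0116842 ],
       [-0.38757936,  0.58654091, -0.71116243],
       [ 0.4058759 , -0.58408327, -0.70293064]]), 't': array([0.45335655, 0.26941449, 0.93791392])}
```

View pics/top0.png

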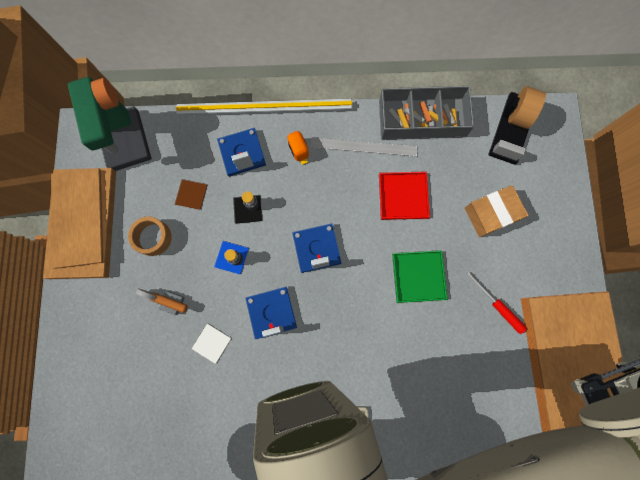

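View pics/side0.png

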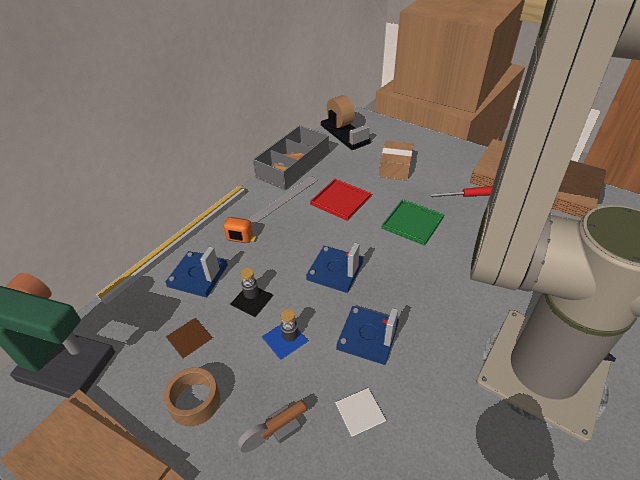

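Top view: three blue testers, at (242,152), (317,248) and (272,313). Robot-right is image-right, so the one at (317,248) is meant. Two cartridges: (249,200) on the black mat and (233,256) on the blue mat, which is the one to take. The brown (191,194) and white (211,343) squares are decoy mats. The red tray is at (404,195) and the green one at (420,277).

```bash
cat > h.py <<'E'
import cv2,numpy as np
from plant import robot,viewer
def K(n): return viewer.get_calibration(n)
def ray(n,p,z):
    c=K(n);d=c["R"].T@np.array([(p[0]-c["cx"])/c["fx"],(p[1]-c["cy"])/c["fy"],1.]);o=-c["R"].T@c["t"]
    return o+d*(z-o[2])/d[2]
def proj(n,X):
    c=K(n);v=c["R"]@np.array(X)+c["t"];return np.array([c["fx"]*v[0]/v[2]+c["cx"],c["fy"]*v[1]/v[2]+c["cy"]])
def comps(img,lo,hi,box,mina=15):
    x0,y0,x1,y1=box;m=cv2.inRange(cv2.cvtColor(img[y0:y1,x0:x1],cv2.COLOR_BGR2HSV),lo,hi)
    cs=cv2.findContours(m,cv2.RETR_EXTERNAL,cv2.CHAIN_APPROX_NONE)[0]
    return sorted([c+np.array([x0,y0]) for c in cs if cv2.contourArea(c)>=mina],key=cv2.contourArea,reverse=True)
E
python3 - <<'E'
from h import *
np.set_printoptions(precision=4,suppress=True)
I={n:cv2.imread(f"pics/{n}0.png") for n in("top","side")}
Y=((12,90,90),(32,255,255));B=((100,120,40),(125,255,255));R=((0,150,80),(8,255,255));G=((50,100,40),(75,255,255))
jobs=[("plate",B,(285,215,350,280),(300,240,370,295),.02),("mat",B,(205,235,255,280),(255,310,312,360),.004),
("capA",Y,(215,240,250,275),(270,300,305,345),.08),("capB",Y,(235,185,262,212),(235,260,262,290),.08),
("pointer",R,(300,240,335,270),(335,240,365,275),.074),
("red",R,(370,160,440,230),(300,170,380,225),.015),("green",G,(380,240,460,310),(370,190,450,250),.015)]
for nm,col,bt,bs,z in jobs:
    for n,b in(("top",bt),("side",bs)):
        c=comps(I[n],*col,b,3)
        for k in c[:2]:
            r=cv2.minAreaRect(k);pts=cv2.boxPoints(r)
            W=np.array([ray(n,p,z)[:2] for p in pts])
            e=W[1]-W[0];print(nm,n,np.round(r[0],1),cv2.contourArea(k),"ctr",ray(n,r[0],z)[:2],W.mean(0),"sides",np.linalg.norm(e),np.linalg.norm(W[2]-W[1]),"yaw",np.degrees(np.arctan2(e[1],e[0]))%90)
def crop(n,b,s): 
    x0,y0,x1,y1=b;return cv2.resize(I[n][y0:y1,x0:x1],s,interpolation=cv2.INTER_CUBIC)
cv2.imwrite("pics/crop0.png",np.hstack([crop("top",(210,180,360,330),(400,400)),crop("side",(230,230,380,380),(400,400))]))
E
```

```text
plate top [316.5 247.8] 1404.5 ctr [0.5132 0.007 ] [0.5137 0.007 ] sides 0.11123996832906058 0.11121065182589451 yaw 11.407288553151787
plate side [334.2 268. ] 1321.5 ctr [0.5089 0.0178] [0.5108 0.0156] sides 0.13076166891102042 0.13260748844207837 yaw 22.211408418587595
mat top [231. 257.] 716.5 ctr [0.4971 0.2381] [0.4973 0.2381] sides 0.07577059333314029 0.07620512344941201 yaw 73.7560246057967
mat side [284.5 338.5] 632.0 ctr [0.4935 0.2406] [0.4941 0.2395] sides 0.08171242427500411 0.07697971128878361 yaw 75.03594866669155
capA top [230.3 254.8] 93.5 ctr [0.4917 0.2233] [0.4917 0.2233] sides 0.02639254271163134 0.02936534307311184 yaw 44.97542717482217
capA side [287.5 315.5] 128.0 ctr [0.4876 0.2285] [0.4878 0.2283] sides 0.027662017957378687 0.03326505602244197 yaw 33.63479588374358
capB top [247.1 196.7] 97.0 ctr [0.6421 0.182 ] [0.6422 0.182 ] sides 0.028818524214631373 0.03024786486519144 yaw 26.15771421999638
capB side [247.  273.5] 101.5 ctr [0.6362 0.187 ] [0.6364 0.1868] sides 0.027831045964123124 0.03355315424005707 yaw 33.53426408204149
red top [403.9 195.5] 2168.0 ctr [ 0.652  -0.2343] [ 0.6527 -0.2343] sides 0.13356232471708784 0.13323653162701526 yaw 0.9988388433935569
red side [340.3 198.6] 1366.5 ctr [ 0.6461 -0.2233] [ 0.6493 -0.2262] sides 0.15889389252082514 0.17839117826377188 yaw 19.658537287747393
green top [419.3 276.2] 2401.0 ctr [ 0.4313 -0.261 ] [ 0.4321 -0.261 ] sides 0.13627095101648665 0.13106868083662712 yaw 2.5894307711566995
green side [411.9 220.9] 1583.5 ctr [ 0.4279 -0.2506] [ 0.4303 -0.2534] sides 0.1538547755867661 0.15742407514702358 yaw 14.278350139389005
```

View pics/crop0.png

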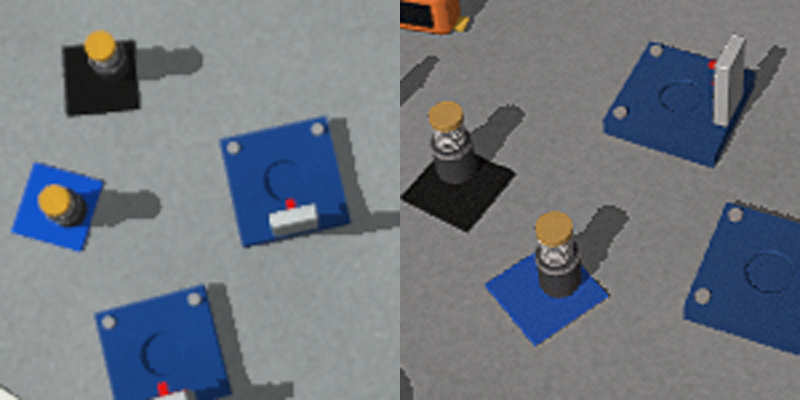

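The crop confirms it: the cartridge on the blue mat (left panel, 57,205) is the only one on blue. The right-hand tester has its post toward -x with a yaw of about +11.4°. I'll set out above the cartridge.

Request:
apply_moves --deltas '[[93, [38.5, -46.5, 0], 0], [93, [38.5, -46.5, 0], 0], [93, [38.5, -46.5, 0], 0], [93, [38.5, -46.5, 0], 0], [93, [38.5, -46.5, 0], 0]]' --grip_force 10

```text
t: 0.72
tool_pos: [0.3025, -0.2823, 0.4044]
orientation: [-3.098, -0.521, -0.0]
force: [1.0, 0.3, 0.9]
opening: 0.093
```

Request:
apply_moves --deltas '[[93, [38.5, -46.5, 0], 0], [93, [38.5, -46.5, 0], 0], [93, [38.5, -46.5, 0], 0], [93, [38.5, -46.5, 0], 0], [93, [38.5, -46.5, 0], 0]]'

```text
t: 1.35
tool_pos: [0.4081, 0.0006, 0.4047]
orientation: [3.098, 0.522, 0.001]
force: [1.6, -0.6, -0.0]
opening: 0.0932
```

Request:
apply_moves --deltas '[[93, [38.5, -46.5, 0], 0], [93, [38.5, -46.5, 0], 0], [93, [38.5, -46.5, 0], 0], [93, [38.5, -46.5, 0], 0]]'

```text
t: 1.85
tool_pos: [0.4928, 0.2269, 0.4044]
orientation: [3.098, 0.522, -0.0]
force: [0.6, -0.5, 0.1]
opening: 0.093
```

Request:
apply_moves --deltas '[[93, [0, 0, 0], -0.18], [93, [0, 0, 0], -0.18], [93, [0, 0, 0], -0.18], [93, [0, 0, 0], -0.18]]'

```text
t: 2.35
tool_pos: [0.4924, 0.2249, 0.4041]
orientation: [-2.71, -1.588, 0.002]
force: [0.8, 0.7, -0.5]
opening: 0.0923
```

Request:
apply_moves --deltas '[[93, [0, 0, 0], -0.18], [93, [0, 0, 0], -0.18], [93, [0, 0, 0], -0.18], [93, [0, 0, 0], -0.18], [93, [0, 0, 0], 0]]'

```text
t: 2.98
tool_pos: [0.4924, 0.2247, 0.4043]
orientation: [-1.986, -2.434, 0.001]
force: [0.6, -0.3, 0.3]
opening: 0.0928
```

```bash
cat >> h.py <<'E'
from scipy.spatial.transform import Rotation as Ro
def to(x,y,z,yaw=None):
    s=robot.read_state();M=Ro.from_rotvec(s["orientation"]).as_matrix()
    d=M.T@(np.array([x,y,z])-s["tool_pos"])*1000
    a=np.degrees(np.arctan2(M[1,0],M[0,0]))
    print("t",round(s["t"],2),"pos",s["tool_pos"].round(4),"xyaw",a.round(2),"tilt z",M[:,2].round(4),"F",s["force"].round(2),"open",round(s["opening"],4),"q",s["q"].round(2))
    print("tool shift mm",d.round(1),"turn", None if yaw is None else round(float(np.radians(a-yaw)),3))
E
python3 -c "
from h import *
to(.493,.2245,.039+.167,101.4)"
```

```text
t 2.98 pos [0.4924 0.2247 0.4043] xyaw 101.57 tilt z [-8.e-04 -3.e-04 -1.e+00] F [ 0.58 -0.31  0.3 ] open 0.0928 q [ 0.33 -0.03  1.65 -0.    1.52  0.13]
tool shift mm [ -0.3   0.7 198.3] turn 0.003
```

Request:
apply_moves --deltas '[[93, [0, 0, 55], 0], [93, [0, 0, 55], 0], [93, [0, 0, 50], 0], [93, [0, 0, 38], 0], [93, [0, 0, 0], 0]]'

```text
t: 3.6
tool_pos: [0.4905, 0.2241, 0.2031]
orientation: [-1.987, -2.428, 0.01]
force: [-0.5, 1.1, 0.4]
opening: 0.093
```

Request:
apply_moves --deltas '[[60, [0, 0, 0], 0], [48, [0, 0, 0], 0], [42, [0, 0, 0], 0], [38, [0, 0, 0], 0], [34, [0, 0, 0], 0]]' --grip_force 5

```text
t: 4.22
tool_pos: [0.4926, 0.2248, 0.207]
orientation: [1.985, 2.435, 0.001]
force: [0.1, 0.2, 0.4]
opening: 0.0473
```

Request:
apply_moves --deltas '[[32, [0, 0, 0], 0], [32, [0, 0, 0], 0], [32, [0, 0, 0], 0], [32, [0, 0, 0], 0]]'

```text
t: 4.72
tool_pos: [0.4925, 0.2248, 0.2067]
orientation: [-1.985, -2.435, 0.0]
force: [-2.5, -0.9, 2.7]
opening: 0.0358
```

```bash
python3 -c "
from h import *
to(.493,.2245,.039+.167,101.4)
for n in('top','side'): cv2.imwrite(f'pics/{n}1.png',viewer.read_camera(n))
a=cv2.imread('pics/side1.png')[260:380,220:340];b=cv2.imread('pics/top1.png')[200:320,170:290]
cv2.imwrite('pics/c1.png',cv2.resize(np.hstack([b,a]),(800,400)))
"
```

```text
t 4.72 pos [0.4925 0.2248 0.2067] xyaw 101.63 tilt z [-4.e-04 -1.e-04 -1.e+00] F [-2.52 -0.87  2.66] open 0.0358 q [0.33 0.16 1.83 0.   1.15 0.13]
tool shift mm [-0.4  0.5  0.7] turn 0.004
```

View pics/c1.png

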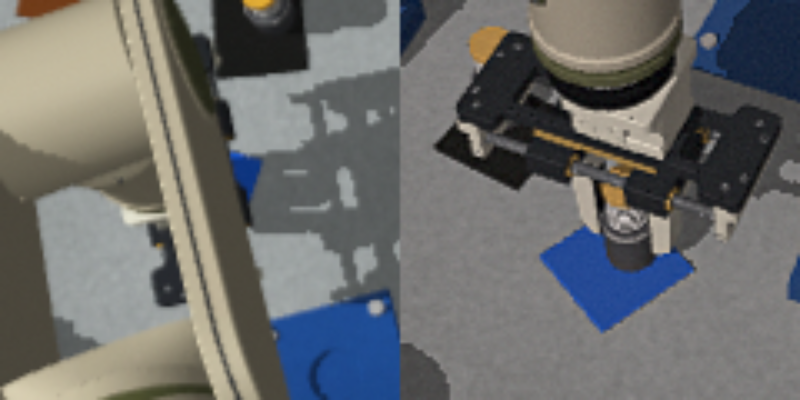

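Side crop: the fingers hold the steel cup (opening 35.8 mm). I'll reopen, turn a quarter and squeeze again, so the cup is centred both ways.

Request:
apply_moves --deltas '[[60, [0, 0, 0], 0], [60, [0, 0, 0], 0], [60, [0, 0, 0], 0.175], [60, [0, 0, 0], 0.175], [60, [0, 0, 0], 0.175]]'

```text
t: 5.45
tool_pos: [0.4927, 0.2248, 0.2067]
orientation: [2.554, 1.829, 0.0]
force: [-0.3, 0.2, 0.9]
opening: 0.0602
```

Request:
apply_moves --deltas '[[60, [0, 0, 0], 0.175], [60, [0, 0, 0], 0.175], [60, [0, 0, 0], 0.175], [60, [0, 0, 0], 0.175], [60, [0, 0, 0], 0.175]]'

```text
t: 6.08
tool_pos: [0.4927, 0.2248, 0.2067]
orientation: [-3.088, -0.575, -0.0]
force: [-0.0, 0.5, 0.9]
opening: 0.0599
```

Request:
apply_moves --deltas '[[60, [0, 0, 0], 0.175], [48, [0, 0, 0], 0], [42, [0, 0, 0], 0], [38, [0, 0, 0], 0], [34, [0, 0, 0], 0]]'

```text
t: 6.7
tool_pos: [0.4926, 0.2249, 0.2068]
orientation: [-3.126, -0.313, -0.0]
force: [-0.6, 1.6, 0.2]
opening: 0.0354
```

Request:
apply_moves --deltas '[[32, [0, 0, 0], 0], [32, [0, 0, 0], 0], [32, [0, 0, 0], 0]]'

```text
t: 7.08
tool_pos: [0.4926, 0.2248, 0.2068]
orientation: [-3.126, -0.312, -0.0]
force: [-0.4, 2.1, -0.0]
opening: 0.0361
```

Request:
apply_moves --deltas '[[30, [0, 0, 0], 0], [30, [0, 0, 0], 0], [30, [0, 0, -20], 0], [30, [0, 0, -40], 0], [30, [0, 0, -60], 0]]' --grip_force 25

```text
t: 7.7
tool_pos: [0.4914, 0.2241, 0.3251]
orientation: [3.124, 0.311, -0.009]
force: [1.2, -0.0, -3.0]
opening: 0.0354
```

```bash
python3 -c "
from h import *
to(.5137,.007,.08+.167,11.4)
I=cv2.imread('pics/top0.png')
g=cv2.resize(I[210:285,280:355],(600,600),interpolation=cv2.INTER_CUBIC)
g=cv2.convertScaleAbs(g,alpha=1.6,beta=0)
cv2.imwrite('pics/seat.png',g)
"
```

```text
t 7.7 pos [0.4914 0.2241 0.3251] xyaw 11.38 tilt z [-0.0056 -0.0025 -1.    ] F [ 1.17 -0.04 -3.05] open 0.0354 q [ 0.33  0.02  1.75 -0.    1.38  1.71]
tool shift mm [-20.5 217.1  78.5] turn -0.0
```

View pics/seat.png

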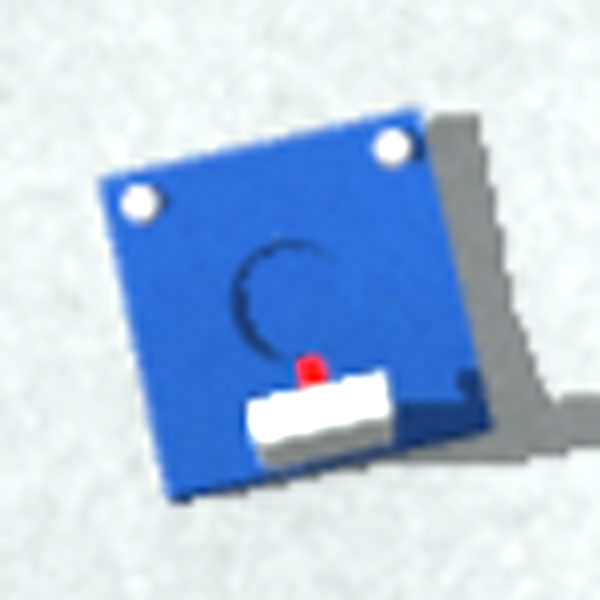

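```bash
python3 -c "
from h import *
np.set_printoptions(precision=4,suppress=True)
u=lambda p,s,o:((p[0]+.5)/s-.5+o[0],(p[1]+.5)/s-.5+o[1])
th=np.radians(11.4);ex=np.array([np.cos(th),np.sin(th)]);ey=np.array([-ex[1],ex[0]])
TL=ray('top',u((98,178),8,(280,210)),.02)[:2];TR=ray('top',u((422,105),8,(280,210)),.02)[:2]
BR=ray('top',u((493,430),8,(280,210)),.0)[:2]
print('top',TL,TR,np.linalg.norm(TL-TR),'yaw',np.degrees(np.arctan2(*(-(TR-TL))[[1,0]]))-90, 'ctr',(TL+TR)/2-.055*ex, 'arc',ray('top',u((292,299),8,(280,210)),.02)[:2], 'BR', BR+.055*ex+.055*ey)
P=ray('top',u((310,356),8,(280,210)),.074)[:2];print('ptr',P+.028*ex)
s=400/150
A=ray('side',u((250,43),s,(230,230)),.02)[:2];B=ray('side',u((205,125),s,(230,230)),.02)[:2]
print('side',np.linalg.norm(A-B),(A+B)/2-.055*ex)
# recess centre in side crop
print('arc side',ray('side',u((281,97),s,(230,230)),.02)[:2])
for n,p in(('top',(141,204)),('top',(393,148))): print('scr',ray('top',u(p,8,(280,210)),.022)[:2])
for p in((256,50),(220,112)): print('scr side',ray('side',u(p,s,(230,230)),.022)[:2])
"
```

```text
top [0.5585 0.0721] [ 0.5804 -0.0371] 0.1113806294174306 yaw 11.381089474974189 ctr [0.5155 0.0067] arc [0.5157 0.0081] BR [0.5157 0.0069]
ptr [0.5158 0.007 ]
side 0.11275418250868507 [0.5082 0.0127]
arc side [0.5105 0.0113]
scr [0.5488 0.0577]
scr [ 0.5655 -0.0269]
scr side [ 0.5633 -0.0251]
scr side [0.5462 0.0594]
```

Request:
apply_moves --deltas '[[30, [-4, 45, 0], 0], [30, [-4, 45, 0], 0], [30, [-4, 45, 0], 0], [30, [-4, 45, 0], 0], [30, [-4, 37, 0], 0]]'

```text
t: 8.32
tool_pos: [0.5154, 0.0062, 0.3262]
orientation: [3.126, 0.311, -0.002]
force: [0.7, -0.2, -2.2]
opening: 0.0355
```

Request:
apply_moves --deltas '[[30, [0, -1.3, 40], 0], [30, [0, 0, 38], 0], [30, [0, 0, 18], 0], [30, [0, 0, 0], 0], [30, [0, 0, 0], 0]]'

```text
t: 8.95
tool_pos: [0.5163, 0.0094, 0.2323]
orientation: [3.126, 0.312, 0.003]
force: [-0.8, -0.8, -1.8]
opening: 0.0355
```

```bash
python3 -c "
from h import *
to(.515,.0075,.2178,11.4)
for n in('top','side'): cv2.imwrite(f'pics/{n}2.png',viewer.read_camera(n))
a=cv2.imread('pics/side2.png')[215:305,285:375];b=cv2.imread('pics/top2.png')[195:295,265:365]
cv2.imwrite('pics/c2.png',np.hstack([cv2.resize(b,(200,200)),cv2.resize(a,(600,600),interpolation=cv2.INTER_CUBIC)[:, :]]) if 0 else np.hstack([np.pad(cv2.resize(b,(200,200)),((0,400),(0,0),(0,0))),cv2.resize(a,(600,600),interpolation=cv2.INTER_CUBIC)]))
"
```

```text
t 8.95 pos [0.5163 0.0094 0.2323] xyaw 11.41 tilt z [ 2.1e-03 -2.0e-04 -1.0e+00] F [-0.78 -0.83 -1.82] open 0.0355 q [-0.08  0.06  1.89 -0.    1.19  1.29]
tool shift mm [-1.7  1.6 14.5] turn 0.0
```

View pics/c2.png

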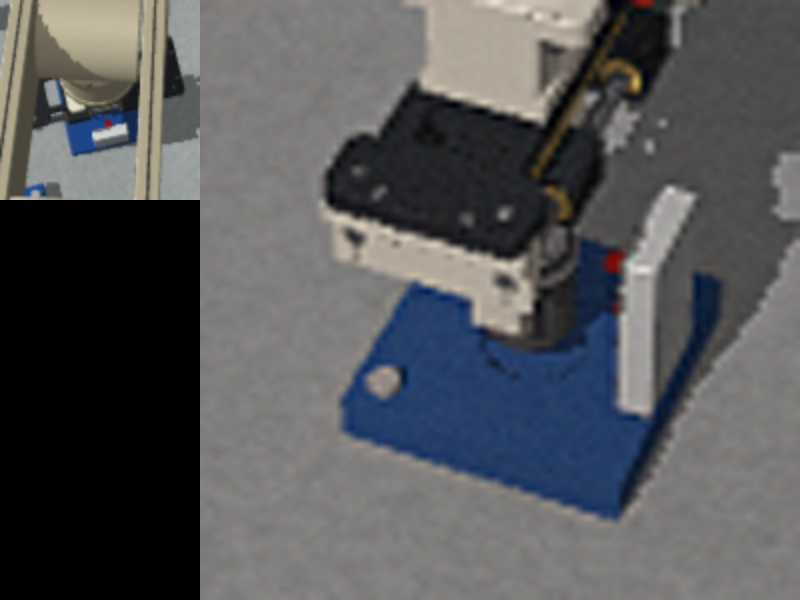

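```bash
python3 -c "
from h import *
np.set_printoptions(precision=4,suppress=True)
t=np.linspace(0,2*np.pi,721)
def ext(c,z,r):
    P=np.array([proj('side',(c[0]+r*np.cos(a),c[1]+r*np.sin(a),z)) for a in t])
    Q=((P-[285,215])+.5)*6.6667-.5; Q[:,0]+=200
    return 'L%.0f R%.0f bottom y%.0f at x%.0f'%(Q[:,0].min(),Q[:,0].max(),Q[:,1].max(),Q[Q[:,1].argmax(),0])
s=robot.read_state()['tool_pos']
print('cup',ext(s[:2],s[2]-.2028,.018)); print('recess@',ext((.5155,.007),.02,.0195),'|',ext((.513,.009),.02,.0195))
g=cv2.cvtColor(cv2.imread('pics/c2.png'),cv2.COLOR_BGR2GRAY)
print(g[335:400:2,530]);print(g[325,560:600]);print(g[350,470:500])
"
```

```text
cup L478 R574 bottom y352 at x526
recess@ L480 R584 bottom y370 at x532 | L482 R586 bottom y376 at x535
[48 45 48 54 58 55 51 48 50 55 59 63 63 61 60 59 58 57 57 57 57 57 57 57
 57 57 56 56 56 57 58 58 57]
[44 44 43 43 41 40 39 38 37 36 35 34 33 33 33 33 33 33 33 33 33 34 35 37
 38 41 42 45 47 50 53 56 59 61 63 65 66 66 66 66]
[60 59 59 59 59 58 56 55 53 50 48 47 46 46 47 48 51 53 56 58 60 61 62 62
 63 62 62 62 62 61]
```

Request:
apply_moves --deltas '[[30, [0, 0, 0], 0]]'

```text
t: 9.18
tool_pos: [0.5162, 0.0094, 0.232]
orientation: [3.126, 0.312, 0.003]
force: [0.3, 0.7, -2.7]
opening: 0.0352
```

Request:
apply_moves --deltas '[[30, [-1.9, 1.0, 3], 0], [30, [0, 0, 4], 0], [30, [0, 0, 1.5], 0], [30, [0, 0, 1], 0], [30, [0, 0, 0], 0]]'

```text
t: 9.8
tool_pos: [0.5139, 0.008, 0.2211]
orientation: [-3.126, -0.312, 0.0]
force: [0.1, -0.0, -3.2]
opening: 0.0359
```

Request:
apply_moves --deltas '[[30, [0, 0, 1], 0], [30, [0, 0, 0], 0]]'

```text
t: 10.05
tool_pos: [0.5139, 0.008, 0.2202]
orientation: [3.126, 0.312, -0.0]
force: [-0.6, -0.9, -3.2]
opening: 0.0353
```

Request:
apply_moves --deltas '[[30, [0, 0, 1], 0], [30, [0, 0, 0], 0]]'

```text
t: 10.3
tool_pos: [0.5138, 0.008, 0.2192]
orientation: [-3.126, -0.312, 0.0]
force: [0.6, 0.1, -3.4]
opening: 0.0357
```

Request:
apply_moves --deltas '[[30, [0, 0, 1], 0], [30, [0, 0, 0], 0]]'

```text
t: 10.55
tool_pos: [0.5138, 0.008, 0.2181]
orientation: [-3.126, -0.312, 0.0]
force: [-0.0, 0.6, -2.3]
opening: 0.0357
```

Request:
apply_moves --deltas '[[30, [0, 0, 0.5], 0], [30, [0, 0, 0], 0]]'

```text
t: 10.8
tool_pos: [0.5139, 0.008, 0.2178]
orientation: [-3.126, -0.312, -0.0]
force: [-0.1, 0.1, -2.1]
opening: 0.0356
```

Request:
apply_moves --deltas '[[30, [0, 0, 0.6], 0], [30, [0, 0, 0], 0]]'

```text
t: 11.05
tool_pos: [0.514, 0.008, 0.2177]
orientation: [3.126, 0.312, 0.0]
force: [-3.8, -0.6, 4.4]
opening: 0.0356
```

Request:
apply_moves --deltas '[[30, [0, 0, 0.6], 0], [30, [0, 0, 0], 0]]'

```text
t: 11.3
tool_pos: [0.5141, 0.0081, 0.2177]
orientation: [3.126, 0.312, 0.0]
force: [-7.4, 0.5, 12.0]
opening: 0.0357
```

Request:
apply_moves --deltas '[[42, [0, 0, -0.8], 0], [60, [0, 0, 0], 0], [60, [0, 0, 0], 0], [60, [0, 0, 0], 0], [60, [0, 0, -10], 0]]' --grip_force 10

```text
t: 11.92
tool_pos: [0.5134, 0.0081, 0.2268]
orientation: [-3.126, -0.312, 0.003]
force: [0.5, -0.6, -0.1]
opening: 0.0601
```

Request:
apply_moves --deltas '[[60, [0, 0, -40], 0], [60, [0, 0, -40], 0], [30, [0, 0, 0], 0], [0, [0, 0, 0], 0], [0, [0, 0, 0], 0]]'

```text
t: 12.55
tool_pos: [0.5133, 0.0081, 0.306]
orientation: [-3.126, -0.312, 0.004]
force: [0.3, 0.1, -0.3]
opening: 0.0345
```

Request:
apply_moves --deltas '[[0, [0, 0, 0], 0], [0, [0, 0, 0], 0], [0, [0, 0, 0], 0]]'

```text
t: 12.92
tool_pos: [0.5138, 0.008, 0.3071]
orientation: [-3.126, -0.312, 0.001]
force: [-0.8, 0.2, 0.5]
opening: 0.0047
```

```bash
python3 -c "
from h import *
to(.514,.008,.277,11.4)
cv2.imwrite('pics/side3.png',viewer.read_camera('side'))
I=cv2.imread('pics/side3.png')
cv2.imwrite('pics/c3.png',cv2.resize(I[195:305,290:390],(545,600),interpolation=cv2.INTER_CUBIC))
"
```

```text
t 12.93 pos [0.5138 0.008  0.3071] xyaw 11.39 tilt z [-5.e-04  1.e-04 -1.e+00] F [-0.78  0.2   0.47] open 0.0047 q [-0.08 -0.03  1.84  0.    1.34  1.29]
tool shift mm [ 0.2  0.1 30.1] turn -0.0
```

View pics/c3.png

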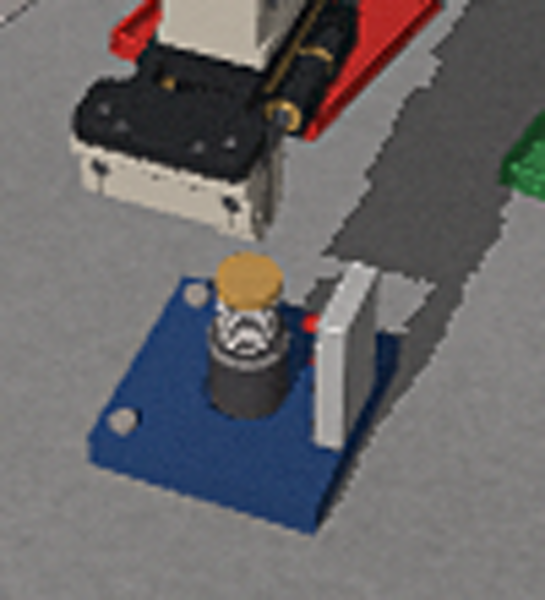

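The cartridge stands upright in the seat (248,340 in the crop) and the closed fingers are above its cap. Now I'll press in small steps.

Request:
apply_moves --deltas '[[0, [0, 0, 15], 0], [0, [0, 0, 8], 0], [0, [0, 0, 4], 0], [0, [0, 0, 3], 0], [0, [0, 0, 3], 0]]'

```text
t: 13.6
tool_pos: [0.514, 0.008, 0.2745]
orientation: [3.126, 0.312, 0.001]
force: [-2.2, 0.0, 3.7]
opening: 0.0005
```

Request:
apply_moves --deltas '[[0, [0, 0, 2], 0], [0, [0, 0, 2], 0], [0, [0, 0, 0], 0]]'

```text
t: 13.98
tool_pos: [0.5142, 0.008, 0.2712]
orientation: [3.126, 0.312, 0.002]
force: [-3.2, 0.0, 8.0]
opening: 0.0002
```

Request:
apply_moves --deltas '[[0, [0, 0, 2], 0], [0, [0, 0, 1.5], 0], [0, [0, 0, 0], 0], [0, [0, 0, 0], 0]]'

```text
t: 14.48
tool_pos: [0.5145, 0.008, 0.2685]
orientation: [3.126, 0.312, 0.003]
force: [-3.2, -0.4, 10.7]
opening: 0.0004
```

```bash
python3 -c "
from h import *
to(.514,.008,.277,11.4)"
```

```text
t 14.47 pos [0.5145 0.008  0.2685] xyaw 11.39 tilt z [ 2.1e-03 -2.0e-04 -1.0e+00] F [-3.18 -0.44 10.68] open 0.0004 q [-0.08  0.01  1.87 -0.    1.26  1.29]
tool shift mm [-0.5 -0.1 -8.5] turn -0.0
```

Request:
apply_moves --deltas '[[0, [0, 0, 2], 0], [0, [0, 0, 1.6], 0], [0, [0, 0, 0], 0], [0, [0, 0, 0], 0]]'

```text
t: 14.98
tool_pos: [0.5147, 0.008, 0.2655]
orientation: [3.125, 0.312, 0.004]
force: [-5.8, -1.1, 14.4]
opening: 0.0006
```

Request:
apply_moves --deltas '[[0, [0, 0, 0], 0]]'

```text
t: 15.1
tool_pos: [0.5147, 0.008, 0.2655]
orientation: [3.126, 0.312, 0.004]
force: [-4.6, 0.7, 14.7]
opening: 0.0007
```

Request:
apply_moves --deltas '[[0, [0, 0, 0], 0], [0, [0, 0, 0], 0], [0, [0, 0, 0], 0], [0, [0, 0, 0], 0], [0, [0, 0, 0], 0]]'

```text
t: 15.72
tool_pos: [0.5147, 0.008, 0.2655]
orientation: [3.125, 0.312, 0.004]
force: [-5.0, 1.7, 14.8]
opening: 0.0005
```

Request:
apply_moves --deltas '[[0, [0, 0, 0], 0], [0, [0, 0, 0], 0], [0, [0, 0, 0], 0], [0, [0, 0, 0], 0], [0, [0, 0, 0], 0]]'

```text
t: 16.35
tool_pos: [0.5147, 0.008, 0.2655]
orientation: [3.126, 0.312, 0.004]
force: [-4.3, -0.5, 14.5]
opening: 0.0007
```

```bash
python3 -c "
from h import *
F=[]
for i in range(6):
    I=viewer.read_camera('side');F.append(robot.read_state()['force'])
print(np.mean(F,0).round(2),np.std(F,0).round(2))
to(.514,.008,.277,11.4)
cv2.imwrite('pics/side4.png',I)
cv2.imwrite('pics/c4.png',cv2.resize(I[225:285,315:375],(600,600),interpolation=cv2.INTER_CUBIC))
# predictions: mark height vs cap top in the side view at cup axis
for z in(.0791,.0743-.006): print(z,proj('side',(.514,.008,z)))
"
```

```text
[-4.9   0.38 14.67] [0.47 0.51 0.51]
t 16.65 pos [0.5147 0.008  0.2655] xyaw 11.4 tilt z [ 2.8e-03 -3.0e-04 -1.0e+00] F [-5.25  0.42 14.42] open 0.0004 q [-0.08  0.01  1.87 -0.    1.25  1.29]
tool shift mm [ -0.6  -0.2 -11.5] turn -0.0
0.0791 [334.67850902 248.165026  ]
0.0683 [334.66565417 251.27715711]
```

View pics/c4.png

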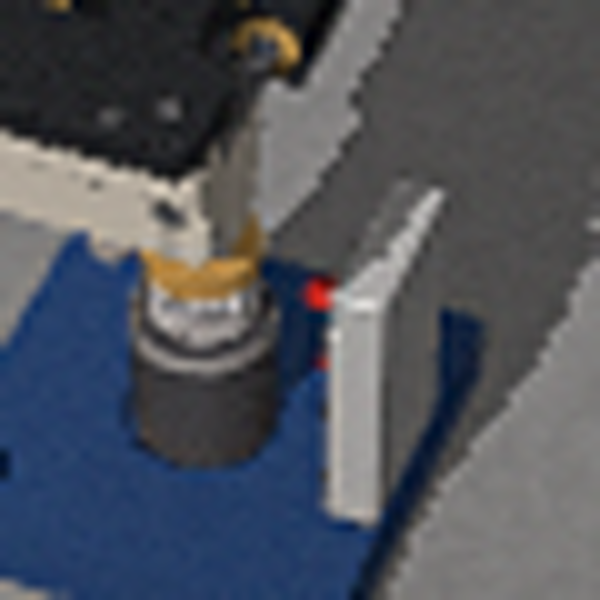

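Under a steady 14.7 N (about 15.4 N in total with the side load), held over 1.5 s, the fingertips and so the cap top stand at z≈79.5 mm. The pointer is at 74 mm, so the cap is about 5.5 mm above it. Stiffness is about 1.27 N/mm. The crop agrees: the cap is still well clear of the cup. It is good, so green tray.

Request:
apply_moves --deltas '[[0, [0, 0, -6], 0], [0, [0, 0, -20], 0], [30, [0, 0, -14], 0], [60, [0, 0, 0], 0], [60, [0, 0, 0], 0]]'

```text
t: 17.27
tool_pos: [0.5137, 0.008, 0.3026]
orientation: [-3.126, -0.312, 0.001]
force: [0.4, 0.3, 0.4]
opening: 0.0257
```

Request:
apply_moves --deltas '[[60, [0, 0, 0], 0], [60, [0, 0, 0], 0], [60, [0, 0, 0], 0]]'

```text
t: 17.65
tool_pos: [0.5138, 0.008, 0.3029]
orientation: [-3.126, -0.312, 0.001]
force: [-0.5, 0.1, 0.3]
opening: 0.0557
```

```bash
python3 -c "
from h import *
to(.514,.008,.2183,11.4)
I=viewer.read_camera('side');cv2.imwrite('pics/side5.png',I)
for f in('side3','side5'):
  J=cv2.imread(f'pics/{f}.png')
  for k in comps(J,(12,110,90),(30,255,255),(320,235,350,260),10)[:1]: print(f,cv2.boundingRect(k),k.reshape(-1,2).mean(0))"
```

```text
t 17.65 pos [0.5138 0.008  0.3029] xyaw 11.39 tilt z [-5.e-04  0.e+00 -1.e+00] F [-0.47  0.07  0.25] open 0.0557 q [-0.08 -0.03  1.84 -0.    1.33  1.29]
tool shift mm [ 0.2  0.1 84.6] turn -0.0
side3 (330, 241, 12, 11) [335.09375 246.125  ]
side5 (330, 241, 12, 11) [335.51515152 246.87878788]
```

Cap back at free height. Descend and re-grip.

Request:
apply_moves --deltas '[[60, [0, 0, 0], 0], [60, [0, 0, 30], 0], [60, [0, 0, 30], 0], [60, [0, 0, 18], 0], [60, [0, 0, 6], 0]]'

```text
t: 18.32
tool_pos: [0.5135, 0.0081, 0.2181]
orientation: [-3.126, -0.312, 0.003]
force: [0.0, 0.2, 0.8]
opening: 0.0604
```

Request:
apply_moves --deltas '[[48, [0, 0, 0], 0], [40, [0, 0, 0], 0], [34, [0, 0, 0], 0], [32, [0, 0, 0], 0], [32, [0, 0, 0], 0]]' --grip_force 10

```text
t: 18.95
tool_pos: [0.5144, 0.0081, 0.2202]
orientation: [3.126, 0.312, 0.003]
force: [-0.5, 1.5, 5.7]
opening: 0.0359
```

Request:
apply_moves --deltas '[[30, [0, 0, 0], 0], [30, [0, 0, 0], 0]]' --grip_force 25

```text
t: 19.2
tool_pos: [0.5144, 0.008, 0.2202]
orientation: [3.126, 0.312, 0.003]
force: [-0.8, 0.2, 6.8]
opening: 0.0357
```

```bash
python3 -c "
from h import *
to(.514,.008,.2183,11.4)
I=viewer.read_camera('side');cv2.imwrite('pics/side6.png',I)
cv2.imwrite('pics/c6.png',cv2.resize(I[205:285,295:375],(600,600),interpolation=cv2.INTER_CUBIC))"
```

```text
t 19.2 pos [0.5144 0.008  0.2202] xyaw 11.39 tilt z [ 0.0016 -0.     -1.    ] F [-0.82  0.17  6.78] open 0.0357 q [-0.08  0.07  1.9   0.    1.16  1.29]
tool shift mm [-0.4 -0.   1.9] turn -0.0
```

View pics/c6.png

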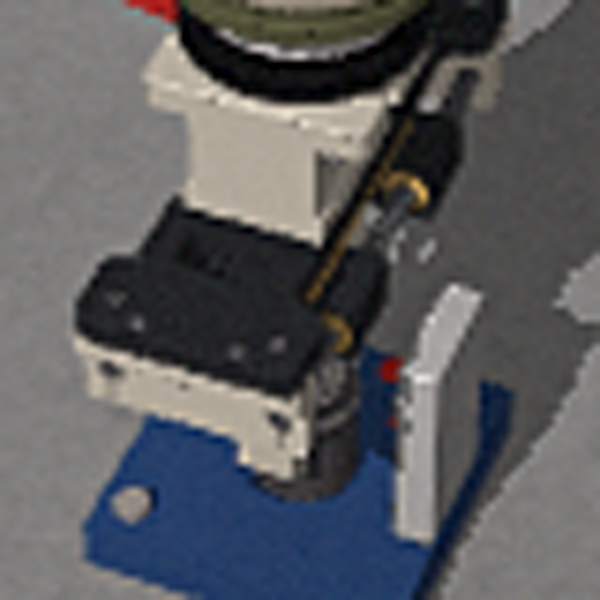

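The grip looks normal: the cup is upright and held in the seat (305,480). The few newtons are a preload from arm lag. I'll lift gently.

Request:
apply_moves --deltas '[[30, [0, 0, -2], 0], [30, [0, 0, -4], 0], [30, [0, 0, -10], 0], [30, [0, 0, -30], 0], [30, [0, 0, -40], 0]]'

```text
t: 19.88
tool_pos: [0.5132, 0.008, 0.3054]
orientation: [-3.126, -0.312, 0.004]
force: [1.0, -0.2, -1.9]
opening: 0.0356
```

```bash
python3 -c "
from h import *
to(.433,-.2605,.31,11.4)"
```

```text
t 19.88 pos [0.5132 0.008  0.3054] xyaw 11.39 tilt z [-2.7e-03  1.0e-04 -1.0e+00] F [ 1.02 -0.2  -1.85] open 0.0356 q [-0.08 -0.03  1.84 -0.    1.34  1.29]
tool shift mm [-131.6  247.4   -4.4] turn -0.0
```

Request:
apply_moves --deltas '[[30, [-12, 22, 0], 0], [30, [-20, 38, 0], 0], [30, [-20, 38, 0], 0], [30, [-20, 38, 0], 0], [30, [-20, 38, 0], 0]]'

```text
t: 20.5
tool_pos: [0.4574, -0.182, 0.3059]
orientation: [3.126, 0.312, 0.001]
force: [0.2, 0.7, -2.2]
opening: 0.0354
```

Request:
apply_moves --deltas '[[30, [-20, 38, 0], 0], [30, [-19, 35, 0], 0], [30, [0, 0, 0], 0], [30, [0, 0, 0], 0]]'

```text
t: 21.0
tool_pos: [0.4342, -0.2597, 0.3054]
orientation: [-3.126, -0.311, 0.0]
force: [0.7, 0.7, -3.0]
opening: 0.0356
```

Request:
apply_moves --deltas '[[30, [0, 0, 30], 0], [30, [0, 0, 35], 0], [30, [0, 0, 20], 0], [30, [0, 0, 5], 0], [30, [0, 0, 0], 0]]'

```text
t: 21.62
tool_pos: [0.4347, -0.2594, 0.2157]
orientation: [-3.126, -0.313, -0.0]
force: [-0.0, -0.1, -3.1]
opening: 0.0355
```

```bash
python3 -c "
from h import *
to(.433,-.2605,.2092,11.4)"
```

```text
t 21.62 pos [ 0.4347 -0.2594  0.2157] xyaw 11.45 tilt z [ 1.e-04  0.e+00 -1.e+00] F [-0.02 -0.09 -3.12] open 0.0355 q [-0.64  0.06  1.93  0.    1.16  0.73]
tool shift mm [-1.9  0.7  6.5] turn 0.001
```

Request:
apply_moves --deltas '[[30, [0, 0, 2], 0], [30, [0, 0, 2], 0], [30, [0, 0, 1], 0], [30, [0, 0, 0], 0]]'

```text
t: 22.12
tool_pos: [0.4342, -0.26, 0.2103]
orientation: [3.126, 0.311, 0.0]
force: [-0.2, 0.5, -2.4]
opening: 0.0359
```

Request:
apply_moves --deltas '[[30, [0, 0, 1], 0], [30, [0, 0, 0], 0]]'

```text
t: 22.38
tool_pos: [0.4343, -0.2601, 0.2093]
orientation: [3.126, 0.312, 0.0]
force: [0.2, 0.6, -3.0]
opening: 0.0355
```

Request:
apply_moves --deltas '[[30, [0, 0, 0.7], 0], [30, [0, 0, 0], 0]]'

```text
t: 22.62
tool_pos: [0.4344, -0.2601, 0.2093]
orientation: [3.126, 0.312, 0.0]
force: [-3.1, 1.6, 5.0]
opening: 0.0353
```

Floor contact at 0.2093 as expected; release and retreat.

Request:
apply_moves --deltas '[[30, [0, 0, -0.6], 0], [40, [0, 0, 0], 0], [60, [0, 0, 0], 0], [60, [0, 0, 0], 0], [60, [0, 0, 0], 0]]' --grip_force 10

```text
t: 23.25
tool_pos: [0.4343, -0.26, 0.2091]
orientation: [3.126, 0.312, 0.0]
force: [0.7, -0.3, -0.3]
opening: 0.0593
```

Request:
apply_moves --deltas '[[60, [0, 0, -15], 0], [60, [0, 0, -40], 0], [60, [0, 0, -40], 0], [60, [0, 0, -40], 0], [60, [0, 0, -20], 0]]'

```text
t: 23.88
tool_pos: [0.4347, -0.2603, 0.3684]
orientation: [3.123, 0.312, 0.006]
force: [0.1, 0.5, 0.1]
opening: 0.06
```

Request:
apply_moves --deltas '[[60, [-40, 40, 0], 0], [60, [-40, 40, 0], 0], [60, [-20, 40, 0], 0], [60, [0, 0, 0], 0], [60, [0, 0, 0], 0]]'

```text
t: 24.5
tool_pos: [0.36, -0.3971, 0.3647]
orientation: [-3.126, -0.311, -0.001]
force: [-1.3, 0.4, 0.0]
opening: 0.0602
```

```bash
python3 -c "
from h import *
to(.433,-.2605,.2092,11.4)
T=viewer.read_camera('top');S=viewer.read_camera('side')
cv2.imwrite('pics/end.png',np.hstack([cv2.resize(T[150:350,180:480],(400,267)),cv2.resize(S[150:350,180:480],(400,267))]))
for n,I,b in(('top',T,(380,235,460,300)),('side',S,(380,180,445,240))):
  for k in comps(I,(12,110,90),(30,255,255),b,20)[:1]:
    r=cv2.minAreaRect(k);print(n,r,ray(n,r[0],.08))
for n,I,b in(('top',T,(235,185,262,212)),('side',S,(235,260,262,290))):
  for k in comps(I,(12,90,90),(32,255,255),b,20)[:1]: print('other',n,cv2.minAreaRect(k)[0])
"
```

```text
t 24.5 pos [ 0.36   -0.3971  0.3647] xyaw 11.36 tilt z [ 4.e-04  1.e-04 -1.e+00] F [-1.31  0.44  0.02] open 0.0602 q [-0.93 -0.02  1.72  0.    1.44  0.44]
tool shift mm [  98.4 -119.5  155.6] turn -0.001
top ((424.5000305175781, 272.5), (11.31370735168457, 11.31370735168457), 45.0) [ 0.43421809 -0.26103468  0.08      ]
side ((415.0, 202.0), (8.0, 10.0), 90.0) [ 0.42925276 -0.25365161  0.08      ]
other top (247.10000610351562, 196.6999969482422)
other side (247.0, 273.5)
```

View pics/end.png

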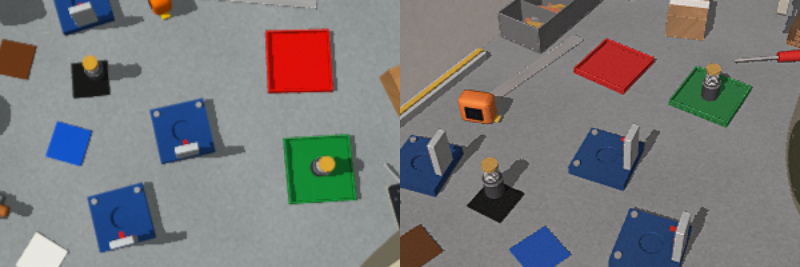

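The cartridge stands upright in the green tray (320,168 in the top panel, 712,85 in the side panel). The blue mat is empty, and the other cartridge's pixels match the start picture. Handing in.

```bash
python3 -c "
from plant import order
print(order.close_job())"
```

```text
the job is handed in; nothing more can be done
None
```

The cartridge from the blue mat tested good and now stands upright in the green tray. The job is handed in, and no verdict was reported.

- **Seating:** It went into the right-most tester's seat, with floor contact at the expected depth.
- **Press:** I held the cap at about 14.7 N vertical (about 15.4 N with a sideways load of some 5 N) for over 1.5 s. The highest reading was about 15.6 N. The cap top stood about 5.5 mm above the pointer, by fingertip height. The camera view agreed roughly, but was too coarse to measure the margin.
- **Final checks:** The blue mat is empty, the other cartridge's image position is unchanged, and the arm is clear of everything. The tested cartridge is near the tray centre (about 0.434, -0.260 m).
- **Disagreements:** The two cameras differed by 3 to 7 mm on the tester position, so I used a value between them and it fitted without a search. When I re-gripped the cartridge in the seat there was an unexpected upward force of about 6 N. It was gone after the lift, and I put it down to arm lag.

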